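# Move a floppy sensor stand between its brackets, post balanced

### The job

Take the sensor stand by its black handle, without touching its post or head, and move it from the bracket where it is parked to the empty bracket by the conveyor. The post's hinge does not hold it up, so keep the post balanced upright all the way and never let it fall over; on the way, clear of the table and of both brackets, hold the stand level and steady with the post upright for a good five seconds so that the sensor can take its zero reading. Finally stand it flat on the table, fully home in the empty bracket with the post between its arms, let go, and leave the other things alone.

Things in the scene. Friction and masses are not known exactly. Their poses are not given: they have to be found in the camera images.
- stand: The loose sensor stand: steel base plate 260 x 80 x 12 mm (x, y, z), origin on its underside below the handle; plate from x = -80 to +180 mm. A grey ballast block 22 mm high lies on it at x = -78 to -32 mm. Base 0.55 kg nominal; with the post it balances near the handle. Parked in bracket_a, x pointing into it, the post leaning on an arm of the bracket
- handle (a point): Grip point of the stand's handle: a black upright block 50 mm along the stand's x, 30 mm along its y, from the plate's top (12 mm) up to 90 mm above the underside; this point is on its axis, 65 mm above the underside. Axes as the stand
- hinge (a point): Hinge of the post, at x = +150, y = 0, z = 35 mm of the stand, between two steel cheeks 48 mm high; its axis is the stand's x. Moves with the post: this point's z runs along the tube. The post is a tube 30 mm in diameter that ends 165 mm above the hinge under the sensor head
- post (a joint): Lean of the post on the base (rad): 0 square, + turned about the stand's +x (top to its -y). Stops at +-0.35; beyond 0.3 = fallen. In a bracket the arms hold it within 0.12. Mass 0.28 kg (x 0.85 to 1.2), centre 160 mm above the hinge, no spring, damper 0.29 N m s/rad: d(lean)/dt = (lean + base roll about its x)/T, T about 0.7 s. Tipping the base the other way by more than the lean brings it back
- head (a point): Centre of the grey sensor head, 60 x 70 x 50 mm (x, y, z), 180 mm above the hinge along the post; z along the post. Moving the base sideways disturbs the post only little (about 0.15 rad per m/s of speed change)
- bracket_a: Fixed steel bracket where the stand is parked. Origin under its foot (60 x 120 x 12 mm); x points away from the mouth. A column 30 x 90 x 137 mm carries two white level arms, 10 mm thick, 113 to 137 mm above the table, straight to x = -100 mm with 50 mm free between them, then flaring to about 86 mm at the mouth, x = -135 mm
- bracket_b: Identical fixed bracket, empty, where the stand must go; axes and sizes as bracket_a. Either may be the left one. The stand goes in and out of a bracket along x, its base plate passing below the arms (the stand can be lifted up to 50 mm there)
- bracket_b_seat (a point): Point on the table, at x = -230 mm, y = 0 of bracket_b: where the stand's origin belongs when fully home, the stand's x along the bracket's x; the post is then at the bracket's x = -80 mm and the plate's end 20 mm short of the foot
- trays: Bystander: stack of white plastic trays 130 x 170 mm, 60 mm high, on the table, origin under its centre. (A cardboard carton 200 x 280 x 110 mm at the right, near the robot, and the blue-wheeled conveyor, 97 mm high, from x = 0.82 m on, are fixed)
- label_roll: Bystander: roll of paper labels, diameter 100 mm, 50 mm high, standing flat, origin under its centre
There are look-alikes about, which are no part of the job. What is shaped like the bracket_b but turquoise is not meant.

How it is judged:
By the outcome, as a careful person would: the job done as asked, in the order asked, and still so for the second after the job is handed in, with the robot touching nothing.
It also fails if it takes over 72 s, if anything falls off the work surface, if the arm or the gripper's body presses on something with over 40 N, if the wrist force passes 120 N, or if a joint passes its speed limit or range.

### The arm

A 6-joint arm with a two-finger parallel gripper is mounted at the origin on the work surface. World frame = base frame: x ahead of the robot, y to its left, z up, the work surface at z = 0. Lengths are in m, angles in rad, forces in N, time in s.
With the tool pointing down it reaches from about 0.3 to 0.775 m from the base axis. Payload 14.6 kg.
Tool frame: the origin (TCP) lies midway between the tips of the shut fingers; the grasp point (between the pads) lies 19 mm behind it (ctrl.pinch_z is the z of the grasp point in the tool frame, in m); z points along the fingers, y is the line along which they close (so a half turn about z gives the same grasp; the last joint's range is limited). The gripper opens to 94 mm and grips with 3 to 60 N. Pads are 16 mm wide; open, the fingers measure 119 mm over their backs; the gripper's body (75 mm by 177 mm) begins 78 mm behind the grasp point.
Start: joints at [-1.272, 0.3, 1.521, -0, 1.321, -0.067], TCP at [0.197, -0.514, 0.205] pointing down, gripper open.
Joint ranges: [-3.03, 3.03], [-0.79, 2.21], [0.23, 2.52], [-1.04, 4.18], [0, 3.07], [-2.55, 2.55]. Speed limits (rad/s): [2.22, 2.22, 2.57, 3.14, 3.14, 3.14].

### API

Orientations are given as [roll, pitch, yaw] about the fixed x, y, z axes, in that order (R = Rz(yaw) Ry(pitch) Rx(roll)).
In Python, from station import ctrl, camera, ticket gives the robot as it stands. The module is installed in compiled form; this text tells all that it offers.
- The arm moves only by the shell command python3 -m inch 'ROWS' [FORCE]. ROWS is text: rows parted by semicolons, each of 7 numbers parted by spaces: the opening, from -1 (shut) to 1 (fully open), then the shift along the tool's x, y, z in units of 0.03 m (1.0 is 0.03 m), then the turn, a rotation vector about the tool's x, y, z in units of 10 degrees (1.0 is 10 degrees). In form: grip dx dy dz rx ry rz; .... A call has 1 to 10 rows; each row shifts and turns the commanded pose from where the row before left it, along the tool's axes as they then stand; what a row does not reach is not made up. A row lasts 1/8 s, in which the tool goes at most 62.5 mm and 10.7 degrees, less where a joint would pass 70% of its speed; a pose out of reach is approached as far as the arm can. A call with a number of a shift or a turn outside -1 to 1 is refused whole. A call with a gripper value outside its range is refused whole. The fingers move at their own pace and stop on an object; FORCE is the grip in N (left out, the last holds). Time passes only in rows, so rows that do not move let the fingers close. It gives the time, the measured TCP pose, the force, the opening and the grip force at its end, in the units of the state.
- ctrl.get_obs(): the state, without advancing time (a new reading comes with each control period).
- camera(name): name is "scene" or "side" or "wrist"; returns a dict with "img" (480x640x3 uint8, blue, green, red), "range_z" (480x640 float32, m along the optical axis (not along the pixel's ray), 0 where there is no reading), "intrinsics" (3x3 intrinsics, pixels), "k1" (the pictures are not rectified: a ray, as slopes to the right and down, at radius r is drawn at 1 + k1 r^2 times it, then the intrinsics apply), "view" (4x4, takes a point from world to camera coordinates). Camera axes: x right, y down, z forward; pixel columns grow to the right and rows downward; lengths in m; the calibration is good to about 2 mm. A picture is of the moment at which its call begins.
- ticket.hand_in(): hands the job in; it is judged then, once.
The state is a dict: "time_s": time; "qpos": joint angles; "joint_vel": joint speeds; "tau": joint torques, N m; "ee_pos": TCP position; "eef_rot": TCP orientation; "force": force on the tool from outside, world axes, zero at the start; "moment": the same for the moment, N m; "grip_width": finger opening in m; "grip_force": force on a finger pad.
Only numpy, scipy, OpenCV 4.12 (cv2) and the standard library are available. Lean on these libraries where they do the work, as an engineer would, in place of code of your own. Each camera call takes 0.05 s, during which the arm holds its last target. There are 200 camera calls.

## Working session

There is one attempt and no reset: what is moved stays moved. The work goes in short steps, Python scripts to look and compute and a shell command to move; the robot and the scene stay as the last step left them, time stands still between calls to the robot, and variables do not carry over. Pictures are saved under pics/ and viewed, at most 10 in all, crops included, and the job is handed in when it is done.

```bash
mkdir -p pics
cat > h.py <<'E'
import numpy as np, cv2
from station import ctrl, camera
def cast(c,u,v,z):
    "pixel -> world point on plane z"
    K=c['intrinsics'];V=c['view'];k=c['k1']
    d=np.array([(u-K[0,2])/K[0,0],(v-K[1,2])/K[1,1]]);s=d.copy()
    for _ in range(20): s=d/(1+k*(s@s))
    R=V[:3,:3];o=-R.T@V[:3,3];r=R.T@np.array([*s,1.]);return o+r*(z-o[2])/r[2]
def cloud(c):
    K=c['intrinsics'];V=c['view'];k=c['k1'];Z=c['range_z']
    v,u=np.mgrid[:480,:640];d=np.stack([(u-K[0,2])/K[0,0],(v-K[1,2])/K[1,1]],-1);s=d.copy()
    for _ in range(20): s=d/(1+k*(s**2).sum(-1,keepdims=True))
    P=np.dstack([s*Z[...,None],Z])-V[:3,3];P=P@V[:3,:3];P[Z==0]=np.nan;return P
def obs():
    o=ctrl.get_obs();print({k:np.round(o[k],4).tolist() for k in('time_s','qpos','ee_pos','eef_rot','force','grip_width','grip_force')});return o
E
python3 - <<'E'
from h import *
obs();print(ctrl.pinch_z)
for n in('scene','side'):
    c=camera(n);cv2.imwrite(f'pics/{n}0.png',c['img']);np.savez(f'{n}0.npz',**c);V=c['view'];print(n,-V[:3,:3].T@V[:3,3],V[:3,:3].round(2).tolist(),c['intrinsics'][0,0],c['k1'])
E
```

```text
{'time_s': 0.0, 'qpos': [-1.2716, 0.3005, 1.5216, 0.0, 1.3207, -0.0666], 'ee_pos': [0.1966, -0.5134, 0.2049], 'eef_rot': [-3.1404, -0.0001, 0.3658], 'force': [0.5252, 0.1125, 0.3414], 'grip_width': 0.0942, 'grip_force': 0.0}
-0.0188
scene [1.37803481 0.11316294 1.28670094] [[-0.16, 0.99, -0.01], [0.81, 0.13, -0.57], [-0.56, -0.1, -0.82]] 570.2841115323063 0.006778286053758672
side [0.0341221  1.02178146 1.31363557] [[-0.87, -0.49, 0.02], [-0.35, 0.61, -0.71], [0.33, -0.62, -0.71]] 568.325661862694 -0.025529023124483807
```

View pics/scene0.png

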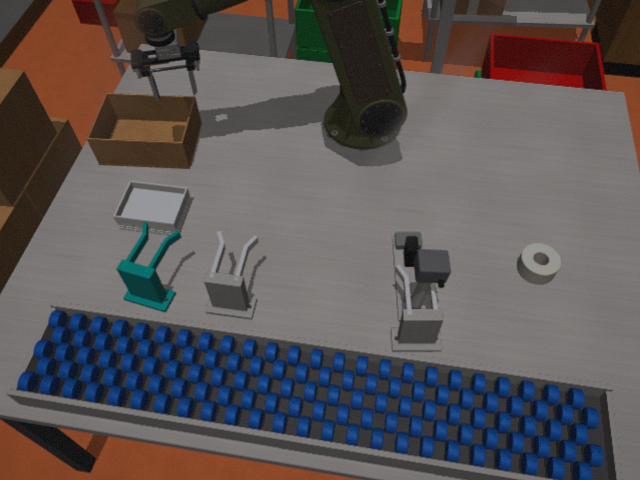

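View pics/side0.png

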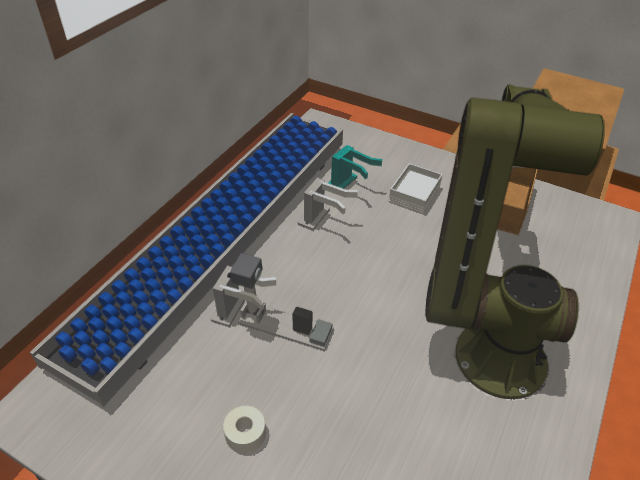

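Scene view: turquoise bracket at about (145,265), which is not meant. The white/steel empty bracket at (232,275) is plain steel with white arms, so it is bracket_b. The bracket at (418,305) holds the stand (handle (411,248), head (433,263)), so it is bracket_a. The label roll is at (540,261), the trays at (153,207). I'll confirm in a crop and measure.

Run:
```python
from h import *
a=np.load('scene0.npz');b=np.load('side0.npz')
A=cv2.resize(a['img'][200:360,100:500],None,fx=2,fy=2,interpolation=cv2.INTER_CUBIC)
B=cv2.resize(b['img'][140:360,190:490],None,fx=1.25,fy=1.25)
cv2.imwrite('pics/crop.png',np.vstack([A,np.pad(B,((0,0),(0,800-B.shape[1]),(0,0)))]) [:600])
for n,c in(('scene',a),('side',b)):
    P=cloud(c);hsv=cv2.cvtColor(c['img'],cv2.COLOR_BGR2HSV)
    roi=(P[...,0]>.3)&(P[...,0]<.82)&(np.abs(P[...,1])<.6)
    print(n,'table z',np.nanmedian(P[...,2][roi]))
    for nm,lo,hi in(('arms/col',.128,.146),('z85-97',.084,.097),('head',.2,.3),('plate',.008,.018),('lowtop',.028,.040)):
        m=(roi&(P[...,2]>lo)&(P[...,2]<hi)).astype(np.uint8)
        k,L,S,C=cv2.connectedComponentsWithStats(m)
        for i in range(1,k):
            if S[i,4]<25:continue
            Q=P[L==i];print(nm,S[i].tolist(),'mean',Q.mean(0).round(3),'min',Q.min(0).round(3),'max',Q.max(0).round(3),'rect',[np.round(x,3).tolist() for x in [cv2.minAreaRect(Q[:,:2].astype(np.float32)*1000)[j] for j in(0,1,2)]],'hsv',np.median(hsv[L==i],0))
```

```text
scene table z -2.157469492189735e-05
arms/col [116, 221, 64, 60, 917] mean [ 0.695 -0.454  0.135] min [ 0.589 -0.507  0.128] max [ 0.753 -0.39   0.145] rect [[671.982, -452.358], [103.197, 152.317], 80.64] hsv [ 89. 231. 109.]
arms/col [204, 231, 54, 58, 896] mean [ 0.69  -0.242  0.135] min [ 0.589 -0.297  0.128] max [ 0.742 -0.193  0.143] rect [[665.116, -243.623], [152.93, 103.211], 1.106] hsv [ 20.5  10.  129. ]
arms/col [396, 264, 48, 59, 930] mean [0.717 0.218 0.135] min [0.619 0.155 0.128] max [0.766 0.272 0.146] rect [[687.439, 214.739], [155.134, 92.049], 11.852] hsv [ 15.  10. 128.]
z85-97 [406, 236, 13, 17, 177] mean [0.52  0.191 0.089] min [0.493 0.174 0.084] max [0.546 0.206 0.095] rect [[520.342, 191.737], [51.709, 29.949], 8.489] hsv [113.  25.  31.]
z85-97 [121, 278, 39, 12, 99] mean [ 0.743 -0.45   0.091] min [ 0.723 -0.507  0.084] max [ 0.755 -0.415  0.097] rect [[732.091, -460.72], [89.371, 32.302], 81.098] hsv [ 89. 209.  58.]
z85-97 [208, 286, 39, 12, 104] mean [ 0.737 -0.236  0.091] min [ 0.713 -0.286  0.084] max [ 0.742 -0.198  0.097] rect [[737.656, -238.873], 
[... 8663 characters left out ...]
]
lowtop [309, 320, 23, 25, 338] mean [0.461 0.186 0.034] min [0.435 0.148 0.028] max [0.49  0.221 0.04 ] rect [[461.835, 184.322], [46.359, 76.056], 9.257] hsv [ 60.   9. 119.]
lowtop [293, 326, 19, 7, 51] mean [0.51  0.205 0.034] min [0.488 0.186 0.028] max [0.535 0.212 0.04 ] rect [[510.408, 203.979], [49.958, 16.836], 24.782] hsv [15. 20. 51.]
lowtop [236, 419, 16, 9, 34] mean [0.496 0.515 0.034] min [0.476 0.505 0.028] max [0.506 0.533 0.039] rect [[494.947, 514.759], [37.588, 15.333], 42.424] hsv [ 21.  31. 106.]
lowtop [225, 433, 40, 16, 87] mean [0.46  0.56  0.034] min [0.435 0.513 0.028] max [0.509 0.577 0.04 ] rect [[462.745, 553.785], [92.315, 31.176], 38.515] hsv [ 21.  32. 107.]
```

View pics/crop.png

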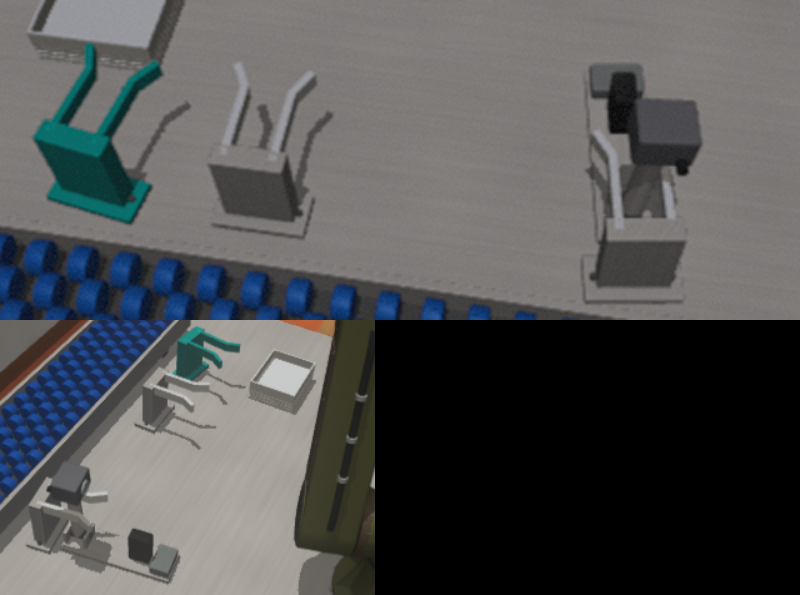

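The crop confirms it: the grey bracket with white arms (232,275) is bracket_b, and the turquoise one is ignored. The post leans toward +y. Next I'll get precise yaws and the move to the handle.

```bash
cat >> h.py <<'E'
def tosteps(tgt,yaw,o=None):
    "needed shift in the axes of the level tool, in units"
    o=o or ctrl.get_obs();p=np.array(o['ee_pos']);y=o['eef_rot'][2]
    d=np.array(tgt)-p
    for a in(y,yaw):
        print('yaw',round(a,3),'units',((np.array([[np.cos(a),np.sin(a)],[np.sin(a),-np.cos(a)]])@d[:2])/.03).round(2),'dz',(-d[2]/.03).round(2))
    print('turn rz',round(-np.degrees(yaw-y)/10,3))
E
python3 - <<'E'
from h import *
cs=[np.load('scene0.npz'),np.load('side0.npz')];Ps=[cloud(c) for c in cs]
def pts(P,x0,x1,y0,y1,z0,z1):
    m=(P[...,0]>x0)&(P[...,0]<x1)&(P[...,1]>y0)&(P[...,1]<y1)&(P[...,2]>z0)&(P[...,2]<z1);return P[m]
for nm,(ya,yb,xs,xe) in dict(B=(-.32,-.17,.58,.78),A=(.13,.30,.59,.79)).items():
  for P in Ps:
    Q=pts(P,xs,xe,ya,yb,.13,.143)
    col=pts(P,xe-.08,xe,ya,yb,.131,.143)
    s=xe-.15
    st=pts(P,s,s+.06,ya,yb,.131,.143);mid=np.median(st[:,1]);mid=(st[:,1].min()+st[:,1].max())/2
    for w in(st[st[:,1]<mid],st[st[:,1]>=mid]):
        if len(w)>15:
            f=np.polyfit(w[:,0],w[:,1],1);print(nm,'arm yaw deg',np.degrees(np.arctan(f[0])).round(2),'y at x=.68',np.polyval(f,.68).round(4),len(w))
    print(nm,'x range',Q[:,0].min().round(4),Q[:,0].max().round(4),'mouth y',Q[Q[:,0]<Q[:,0].min()+.012][:,1].min().round(4),Q[Q[:,0]<Q[:,0].min()+.012][:,1].max().round(4))
    F=pts(P,.68,.79,ya-.02,yb+.02,.009,.015);r=cv2.minAreaRect((F[:,:2]*1000).astype(np.float32));print(nm,'foot',np.round(r[0],1),np.round(r[1],1),round(r[2],2))
    C=pts(P,xe-.08,xe,ya,yb,.133,.14);C=C[C[:,0]>C[:,0].max()-.028];r=cv2.minAreaRect((C[:,:2]*1000).astype(np.float32));print(nm,'coltop',np.round(r[0],1),np.round(r[1],1),round(r[2],2))
for P in Ps:
    for nm,b in dict(handle=(.47,.57,.15,.23,.087,.093),ballast=(.42,.51,.13,.24,.030,.037)).items():
        F=pts(P,*b);r=cv2.minAreaRect((F[:,:2]*1000).astype(np.float32));print(nm,np.round(r[0],1),np.round(r[1],1),round(r[2],2),F.mean(0).round(4))
    F=pts(P,.59,.75,.17,.30,.2,.26);F=F[F[:,2]>F[:,2].max()-.012];r=cv2.minAreaRect((F[:,:2]*1000).astype(np.float32));print('headtop',np.round(r[0],1),np.round(r[1],1),round(r[2],2),F[:,2].mean())
tosteps([.518,.1925,.13],.155)
E
```

```text
B arm yaw deg 0.66 y at x=.68 -0.2735 96
B arm yaw deg 0.53 y at x=.68 -0.2138 97
B x range 0.5894 0.7424 mouth y -0.2966 -0.1933
B foot [ 728.2 -243.4] [ 62.1 120.5] 3.19
B coltop [ 727.3 -243.6] [27.6 90.7] 1.79
B arm yaw deg 1.66 y at x=.68 -0.2713 64
B arm yaw deg 0.73 y at x=.68 -0.212 62
B x range 0.5884 0.7393 mouth y -0.2951 -0.1878
B foot [ 721.4 -233.8] [138.2  60. ] 88.61
B coltop [ 725.5 -242.5] [97.6 27.7] 89.7
A arm yaw deg 12.06 y at x=.68 0.1868 107
A arm yaw deg 17.08 y at x=.68 0.2405 99
A x range 0.6194 0.7661 mouth y 0.1546 0.1695
A foot [725.8 223.1] [101.1 119.8] 9.22
A coltop [749.4 226.8] [27.1 90. ] 3.97
A arm yaw deg 26.57 y at x=.68 0.1961 38
A arm yaw deg 17.92 y at x=.68 0.2482 117
A x range 0.6008 0.7629 mouth y 0.2486 0.2588
A foot [719.  247.2] [115.   78.6] 65.81
A coltop [746.6 229.6] [24.3 90.5] 7.23
handle [520.3 191.5] [50.8 28.2] 4.28 [0.5193 0.1914 0.0895]
ballast [467.4 184.4] [54.3 69.1] 11.69 [0.4617 0.1789 0.0332]
headtop [664.  230.9] [62.6 69.8] 8.22 0.23821314908427654
handle [514.8 193.2] [50.6 31.2] 9.32 [0.5147 0.1941 0.09  ]
ballast [473.4 185. ] [74.3 72.7] 2.1 [0.4639 0.186  0.0338]
headtop [660.4 233.3] [60.4 73.1] 8.15 0.2402279895149719
yaw 0.366 units [ 18.42 -18.14] dz 2.5
yaw 0.155 units [ 14.22 -21.59] dz 2.5
turn rz 1.208
```

```bash
python3 -m inch '1 1 -1 0 0 0 0;1 1 -1 0 0 0 0;1 1 -1 0 0 0 0;1 1 -1 0 0 0 0;1 1 -1 0 0 0 0;1 1 -1 0 0 0 0;1 1 -1 0 0 0 0;1 1 -1 0 0 0 0;1 1 -1 0 0 0 0;1 1 -1 0 0 0 0' 60
python3 -m inch '1 1 -1 0 0 0 0;1 1 -1 0 0 0 0;1 1 -1 0 0 0 0;1 1 -1 0 0 0 0;1 1 -1 0 0 0 0;1 1 -1 0 0 0 0;1 1 -1 0 0 0 0;1 0 -1 0 0 0 0.64;1 0 0 0 0 0 0.6;1 0 0 0 0 0 0'
python3 -c "
from h import *
obs();tosteps([.5175,.1925,.046],.146)"
```

```text
time_s: 1.35
ee_pos: [0.3698, -0.1248, 0.2054]
eef_rot: [-3.142, 0.0, 0.366]
force: [0.2, -0.5, 1.2]
grip_width: 0.094
grip_force: 0.0
time_s: 2.6
ee_pos: [0.4796, 0.1733, 0.2052]
eef_rot: [3.141, 0.001, 0.151]
force: [-0.6, 0.5, 0.8]
grip_width: 0.0941
grip_force: 0.0
{'time_s': 2.6, 'qpos': [0.2748, 0.2113, 1.6328, -0.0, 1.2981, 1.6951], 'ee_pos': [0.4796, 0.1733, 0.2052], 'eef_rot': [3.1415, 0.0006, 0.1505], 'force': [-0.6403, 0.4961, 0.7695], 'grip_width': 0.0941, 'grip_force': 0.0}
yaw 0.151 units [ 1.34 -0.45] dz 5.31
yaw 0.146 units [ 1.34 -0.45] dz 5.31
turn rz 0.026
```

```bash
python3 -m inch '1 0.7 -0.25 0 0 0 0;1 0.64 -0.2 0 0 0 0.03;1 0 0 1 0 0 0;1 0 0 1 0 0 0;1 0 0 1 0 0 0;1 0 0 1 0 0 0;1 0 0 0.8 0 0 0;1 0 0 0.5 0 0 0;1 0 0 0 0 0 0;1 0 0 0 0 0 0'
python3 - <<'E'
from h import *
obs();tosteps([.5175,.1925,.046],.146)
c=camera('wrist');cv2.imwrite('pics/w1.png',c['img'])
E
```

```text
time_s: 3.85
ee_pos: [0.5181, 0.1925, 0.0474]
eef_rot: [-3.141, -0.001, 0.145]
force: [0.1, -0.7, 0.9]
grip_width: 0.0938
grip_force: 0.0
{'time_s': 3.85, 'qpos': [0.2895, 0.4863, 1.661, -0.0, 0.993, 1.7157], 'ee_pos': [0.5181, 0.1925, 0.0474], 'eef_rot': [-3.1414, -0.0013, 0.1446], 'force': [0.1092, -0.6632, 0.8625], 'grip_width': 0.0938, 'grip_force': 0.0}
yaw 0.145 units [-0.02 -0.  ] dz 0.05
yaw 0.146 units [-0.02 -0.  ] dz 0.05
turn rz -0.008
```

View pics/w1.png

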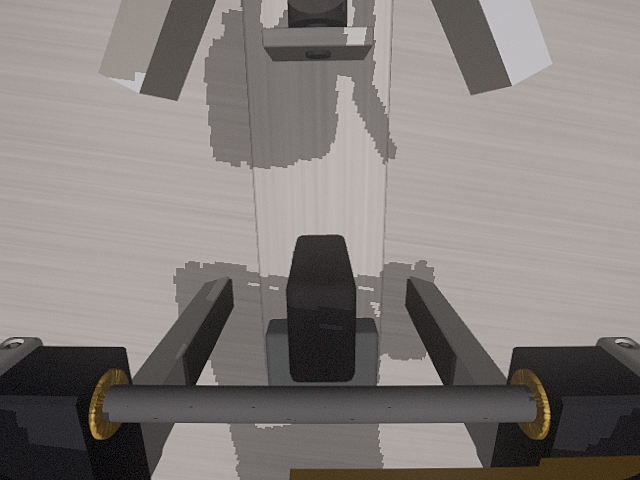

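Wrist view: the handle (320,305) is centred between the fingers (230 and 410), and the plate edges (245–390) run parallel to the tool. Closing, and setting up a lean gauge.

```bash
cat >> h.py <<'E'
from scipy.spatial.transform import Rotation as Ro
def lean(name='scene',bias=0.,q=False):
    o=ctrl.get_obs();c=camera(name)
    R=Ro.from_euler('xyz',o['eef_rot']).as_matrix()@np.diag([1,-1,-1])   # stand axes
    S=(cloud(c).reshape(-1,3)-o['ee_pos'])@R; S=S[~np.isnan(S[:,0])]-[.15,0,-.0112]   # rel. hinge, stand axes
    S[:,1]-=bias; th=0.
    for r in range(12):
        cs,sn=np.cos(th),np.sin(th)
        y=S[:,1]*cs+S[:,2]*sn; z=-S[:,1]*sn+S[:,2]*cs
        w=.09 if r<3 else .05
        m=(abs(S[:,0])<.045)&(abs(y)<w)&(z>(.17 if r<3 else .196))&(z<.23)
        if m.sum()<30: print('no head',m.sum());return
        a,b=np.percentile(y[m],[2,98]); th-=np.arctan((a+b)/2/.205)
    phi=np.arctan2(R[2,1],R[2,2])
    print(name,'t',round(o['time_s'],2),'lean %.4f roll %.4f tilt %.4f'%(th,phi,th+phi),'width %.3f n %d'%(b-a,m.sum()),'pitch %.4f'%np.arcsin(-R[2,0]),'pos',np.round(o['ee_pos'],4),'F',np.round(o['force'],1))
    return th
E
python3 -m inch '-1 0 0 0 0 0 0;-1 0 0 0 0 0 0;-1 0 0 0 0 0 0;-1 0 0 0 0 0 0;-1 0 0 0 0 0 0;-1 0 0 0 0 0 0' 60
python3 - <<'E'
from h import *
obs()
for n in('scene','scene','side'): lean(n)
E
```

```text
time_s: 4.65
ee_pos: [0.5176, 0.1924, 0.0465]
eef_rot: [3.142, 0.0, 0.144]
force: [0.2, -0.4, 0.4]
grip_width: 0.0377
grip_force: 0.0
{'time_s': 4.65, 'qpos': [0.2896, 0.4874, 1.6619, -0.0, 0.9923, 1.7163], 'ee_pos': [0.5176, 0.1924, 0.0465], 'eef_rot': [3.1416, 0.0, 0.1441], 'force': [0.1663, -0.3796, 0.3814], 'grip_width': 0.0377, 'grip_force': 0.0}
scene t 4.65 lean -0.0863 roll -0.0000 tilt -0.0863 width 0.067 n 749 pitch 0.0000 pos [0.5176 0.1924 0.0465] F [ 0.2 -0.4  0.4]
scene t 4.7 lean -0.0869 roll 0.0000 tilt -0.0869 width 0.067 n 753 pitch 0.0001 pos [0.5176 0.1924 0.0464] F [-0.3 -0.4 -0.3]
side t 4.75 lean -0.1037 roll -0.0003 tilt -0.1040 width 0.067 n 544 pitch 0.0001 pos [0.5176 0.1923 0.0464] F [-0.2 -0.6  0.2]
```

```bash
python3 -m inch '-1 0 0 0 0 0 0;-1 0 0 0 0 0 0;-1 0 0 0 0 0 0;-1 0 0 -0.2 0 0 0;-1 0 0 -0.3 0 0 0;-1 0 0 -0.3 0 0 0;-1 0 0 0 0 0 0' 60
python3 - <<'E'
from h import *
obs()
for n in('scene','side'): lean(n)
c=camera('wrist');cv2.imwrite('pics/w2.png',c['img'])
E
```

```text
time_s: 5.68
ee_pos: [0.518, 0.1926, 0.0713]
eef_rot: [-3.141, -0.001, 0.144]
force: [0.5, 0.3, -8.3]
grip_width: 0.0297
grip_force: 60.0
{'time_s': 5.675, 'qpos': [0.2896, 0.4516, 1.6475, 0.0, 1.0411, 1.7163], 'ee_pos': [0.518, 0.1926, 0.0713], 'eef_rot': [-3.1413, -0.0014, 0.1441], 'force': [0.4531, 0.2615, -8.3259], 'grip_width': 0.0297, 'grip_force': 59.957}
scene t 5.67 lean -0.1182 roll 0.0003 tilt -0.1179 width 0.067 n 766 pitch -0.0014 pos [0.518  0.1926 0.0713] F [ 0.5  0.3 -8.3]
side t 5.72 lean -0.1329 roll 0.0001 tilt -0.1327 width 0.068 n 565 pitch -0.0008 pos [0.5177 0.1925 0.0708] F [ 0.  -0.5 -8.7]
```

```bash
sed -i "s/bias=0\.,q=False/bias=-.0021/" h.py
python3 -m inch '-1 0 0 0 0.6 0 0;-1 0 0 0 0.6 0 0;-1 0 0 0 -0.08 0 0;-1 0 0 0 -0.08 0 0;-1 0 0 0 -0.08 0 0' |tail -1
python3 - <<'E'
from h import *
lean()
E
```

```text
grip_force: 60.0
scene t 6.45 lean -0.0817 roll 0.1654 tilt 0.0837 width 0.067 n 793 pitch -0.0000 pos [0.5174 0.193  0.0705] F [ 0.5 -0.4 -8.4]
```

```bash
python3 -m inch '-1 0 0 0 -0.08 0 0;-1 0 0 0 -0.08 0 0;-1 0 0 0 -0.08 0 0;-1 0 0 0 -0.08 0 0;-1 0 0 0 -0.63 0 0' |tail -1
python3 - <<'E'
from h import *
lean()
E
```

```text
grip_force: 60.0
scene t 7.12 lean 0.0384 roll -0.0008 tilt 0.0375 width 0.067 n 782 pitch 0.0001 pos [0.5178 0.1914 0.0704] F [-0.9  0.4 -8.9]
```

```bash
cat >> h.py <<'E'
from scipy.optimize import brentq
def sim(th,ph,rows,T=.62,lag=.04,dt=.005):
    cmd=ph;tgt=[ph]*10
    for r in rows:
        tgt+=list(cmd+np.radians(10*r)*np.arange(1,26)/25);cmd+=np.radians(10*r)
    out=[]
    for k in tgt:
        ph+=(k-ph)*dt/lag;th+=(th+ph)/T*dt
    return th
def plan(th,ph,hold=1):
    back=-np.degrees(ph)/10
    f=lambda a:sim(th,ph,[a]+[0]*hold+[back-a])
    a=brentq(f,-3,3);print('pulse: row1 %.2f, %d hold, last %.2f'%(a,hold,back-a),' next-call-free-drift(1s):%.3f'%sim(th,ph,[back]+[0]*8))
def mp(**k):
    o=ctrl.get_obs();th=lean(**k)
    if th is not None:
        R=Ro.from_euler('xyz',o['eef_rot']).as_matrix()@np.diag([1,-1,-1]);ph=np.arctan2(R[2,1],R[2,2])
        for h in(1,3): plan(th,ph,h)
E
python3 -m inch '-1 0 0 0 -0.65 0 0;-1 0 0 0 0 0 0;-1 0 0 0 0 0 0;-1 0 0 0 0.65 0 0' |tail -1
python3 -c "
from h import *
mp()"
```

```text
grip_force: 60.0
scene t 7.67 lean -0.0423 roll 0.0060 tilt -0.0363 width 0.067 n 787 pitch 0.0000 pos [0.5174 0.1931 0.0703] F [ 0.1  0.7 -9.1]
pulse: row1 0.89, 1 hold, last -0.92  next-call-free-drift(1s):-0.271
pulse: row1 0.51, 3 hold, last -0.54  next-call-free-drift(1s):-0.271
```

```bash
sed -i "s/T=.62/T=.54/;s/bias=-.0021/bias=-.0033/" h.py
python3 -c "
from h import *
plan(-.048,.006,1);plan(-.048,.006,2);plan(-.048,.006,3)"
```

```text
pulse: row1 0.93, 1 hold, last -0.97  next-call-free-drift(1s):-0.407
pulse: row1 0.67, 2 hold, last -0.71  next-call-free-drift(1s):-0.407
pulse: row1 0.55, 3 hold, last -0.58  next-call-free-drift(1s):-0.407
```

```bash
python3 -m inch '-1 0 0 0 0.67 0 0;-1 0 0 0 0 0 0;-1 0 0 0 0 0 0;-1 0 0 0 -0.70 0 0' |tail -1
python3 -c "
from h import *
mp()"
```

```text
grip_force: 60.0
scene t 8.22 lean 0.0521 roll -0.0076 tilt 0.0445 width 0.067 n 781 pitch -0.0000 pos [0.5178 0.1915 0.0704] F [-0.2  0.3 -8.7]
pulse: row1 -1.00, 1 hold, last 1.04  next-call-free-drift(1s):0.439
pulse: row1 -0.59, 3 hold, last 0.63  next-call-free-drift(1s):0.439
```

```bash
python3 -m inch '-1 0 0 0 -0.8 0 0' |tail -1
python3 -c "
from h import *
for i in range(6): lean()"
```

```text
grip_force: 60.0
scene t 8.4 lean 0.0636 roll -0.1459 tilt -0.0823 width 0.067 n 772 pitch -0.0008 pos [0.5177 0.1923 0.0707] F [-0.7 -0.2 -9.6]
scene t 8.45 lean 0.0387 roll -0.1538 tilt -0.1151 width 0.066 n 758 pitch -0.0017 pos [0.5175 0.1938 0.0707] F [-2.4  4.3 -9.3]
scene t 8.5 lean 0.0255 roll -0.1453 tilt -0.1198 width 0.066 n 761 pitch -0.0003 pos [0.5171 0.1944 0.0703] F [ 0.5  0.6 -8.4]
scene t 8.55 lean 0.0206 roll -0.1416 tilt -0.1210 width 0.067 n 760 pitch 0.0003 pos [0.5171 0.1941 0.0702] F [-1.   1.1 -8.5]
scene t 8.6 lean 0.0143 roll -0.1407 tilt -0.1263 width 0.067 n 768 pitch 0.0005 pos [0.5172 0.1934 0.0703] F [ 0.2  0.2 -8.9]
scene t 8.65 lean 0.0093 roll -0.1407 tilt -0.1314 width 0.066 n 761 pitch 0.0005 pos [0.5174 0.1928 0.0703] F [ 0.1 -0.8 -8.5]
```

```bash
cat >> h.py <<'E'
def sim(th,ph,rows,c=.29,G=.46,I=.0078,lag=.03,dt=.0025):
    cmd=ph;tgt=[ph]*20
    for r in rows:
        tgt+=list(cmd+np.radians(10*r)*np.arange(1,51)/50);cmd+=np.radians(10*r)
    tgt+=[cmd]*40
    ps=th+ph;w=ps*G/c
    for k in tgt:
        dp=(k-ph)/lag;ph+=dp*dt
        w+=(G*ps-c*(w-dp))/I*dt;ps+=w*dt
    return ps-ph
def mp(n=3,**k):
    t=[lean(**k) for i in range(n)]
    o=ctrl.get_obs();R=Ro.from_euler('xyz',o['eef_rot']).as_matrix()@np.diag([1,-1,-1]);ph=np.arctan2(R[2,1],R[2,2])
    for h in(0,2,4): plan(t[-1],ph,h)
E
sed -i "s/bias=-.0033/bias=-.0021/" h.py
python3 -m inch '-1 0 0 0 0.81 0 0' |tail -1
python3 -c "
from h import *
mp()"
```

```text
grip_force: 60.0
scene t 8.82 lean -0.0384 roll 0.0021 tilt -0.0363 width 0.067 n 776 pitch 0.0001 pos [0.5173 0.1933 0.0703] F [ 0.3 -0.7 -9.1]
scene t 8.88 lean -0.0200 roll 0.0103 tilt -0.0097 width 0.067 n 784 pitch -0.0016 pos [0.5181 0.1917 0.0708] F [ 2.4 -3.6 -9.1]
scene t 8.93 lean -0.0114 roll 0.0018 tilt -0.0096 width 0.067 n 784 pitch -0.0007 pos [0.5182 0.1907 0.0708] F [-0.  -0.9 -7.8]
pulse: row1 0.50, 0 hold, last -0.49  next-call-free-drift(1s):-0.084
pulse: row1 0.22, 2 hold, last -0.20  next-call-free-drift(1s):-0.084
pulse: row1 0.16, 4 hold, last -0.15  next-call-free-drift(1s):-0.084
```

```bash
python3 -m inch '-1 -0.2 0 0 0.22 0 0;-1 -0.4 0 0 0 0 0;-1 -0.4 0 0 0 0 0;-1 -0.2 0 0 -0.21 0 0' |tail -1
python3 -c "
from h import *
mp()"
```

```text
grip_force: 60.0
scene t 9.47 lean 0.0162 roll -0.0019 tilt 0.0144 width 0.067 n 735 pitch 0.0003 pos [0.4809 0.1869 0.0705] F [ 0.2 -0.5 -8.2]
scene t 9.53 lean 0.0140 roll -0.0039 tilt 0.0101 width 0.067 n 757 pitch 0.0004 pos [0.4805 0.1873 0.0705] F [-0.   1.9 -8.3]
scene t 9.57 lean 0.0129 roll -0.0014 tilt 0.0115 width 0.067 n 743 pitch 0.0001 pos [0.481  0.1876 0.0706] F [ 0.5  0.3 -8.7]
pulse: row1 -0.53, 0 hold, last 0.53  next-call-free-drift(1s):0.090
pulse: row1 -0.22, 2 hold, last 0.22  next-call-free-drift(1s):0.090
pulse: row1 -0.16, 4 hold, last 0.16  next-call-free-drift(1s):0.090
```

```bash
python3 -m inch '-1 -0.3 0 0 -0.16 0 0;-1 -0.5 0 0 0 0 0;-1 -0.5 0 0 0 0 0;-1 -0.5 0 0 0 0 0;-1 -0.5 0 0 0.16 0 0;-1 -0.3 0 0 0 0 0' |tail -1
python3 -c "
from h import *
mp()"
```

```text
grip_force: 60.0
scene t 10.38 lean 0.0277 roll -0.0008 tilt 0.0270 width 0.067 n 685 pitch 0.0001 pos [0.4039 0.1757 0.0705] F [-0.6  0.2 -8.4]
scene t 10.43 lean 0.0312 roll -0.0011 tilt 0.0301 width 0.067 n 688 pitch 0.0006 pos [0.4033 0.1757 0.0704] F [ 0.   0.1 -9.4]
scene t 10.47 lean 0.0332 roll -0.0010 tilt 0.0323 width 0.066 n 678 pitch 0.0001 pos [0.4042 0.1759 0.0706] F [ 0.2 -0.2 -8.1]
pulse: row1 -1.35, 0 hold, last 1.35  next-call-free-drift(1s):0.232
pulse: row1 -0.56, 2 hold, last 0.57  next-call-free-drift(1s):0.232
pulse: row1 -0.40, 4 hold, last 0.41  next-call-free-drift(1s):0.232
```

```bash
sed -i "s/bias=-.0021/bias=-.0009/" h.py; python3 -m inch '-1 0 0 -0.2 -0.68 0 0;-1 0 0 -0.3 0 0 0;-1 0 0 -0.3 0 0 0;-1 0 0 -0.2 0.69 0 0' |tail -1
python3 -c "
from h import *
mp()"
```

```text
grip_force: 60.0
scene t 11.03 lean -0.0092 roll 0.0057 tilt -0.0035 width 0.067 n 710 pitch -0.0007 pos [0.4045 0.1798 0.101 ] F [-0.3 -0.1 -8.8]
scene t 11.07 lean 0.0077 roll 0.0127 tilt 0.0203 width 0.067 n 700 pitch -0.0028 pos [0.4051 0.1791 0.1018] F [ 2.3  0.8 -6.9]
scene t 11.12 lean 0.0130 roll 0.0052 tilt 0.0182 width 0.067 n 704 pitch -0.0020 pos [0.4051 0.1781 0.1014] F [ 0.4 -0.4 -8.7]
pulse: row1 -0.56, 0 hold, last 0.55  next-call-free-drift(1s):0.094
pulse: row1 -0.24, 2 hold, last 0.23  next-call-free-drift(1s):0.094
pulse: row1 -0.17, 4 hold, last 0.16  next-call-free-drift(1s):0.094
```

```bash
python3 -m inch '-1 0 0.2 0 -0.24 0 0;-1 0 0.4 0 0 0 0.1;-1 0 0.4 0 0 0 0.1;-1 0 0.4 0 0.23 0 0.1;-1 0 0.4 0 0 0 0.1;-1 0 0.2 0 0 0 0' |tail -1
python3 -c "
from h import *
mp()"
```

```text
grip_force: 60.0
scene t 11.93 lean -0.0128 roll -0.0007 tilt -0.0135 width 0.067 n 691 pitch -0.0017 pos [0.4114 0.1183 0.1017] F [-0.3 -0.3 -9. ]
scene t 11.97 lean -0.0031 roll -0.0008 tilt -0.0039 width 0.066 n 679 pitch -0.0017 pos [0.4114 0.1182 0.1017] F [-0.2 -1.3 -8.5]
scene t 12.03 lean -0.0072 roll -0.0004 tilt -0.0076 width 0.068 n 704 pitch -0.0016 pos [0.4113 0.1188 0.1017] F [-0.4  0.3 -9.3]
pulse: row1 0.30, 0 hold, last -0.30  next-call-free-drift(1s):-0.051
pulse: row1 0.12, 2 hold, last -0.12  next-call-free-drift(1s):-0.051
pulse: row1 0.09, 4 hold, last -0.09  next-call-free-drift(1s):-0.051
```

```bash
python3 -m inch '-1 0 0.2 0 0.12 0 0;-1 0 0.4 0 0 0 0.1;-1 0 0.5 0 0 0 0.1;-1 0 0.5 0 -0.12 0 0.1;-1 0 0.5 0 0 0 0.07;-1 0 0.4 0 0 0 0;-1 0 0.2 0 0 0 0' |tail -1
python3 -c "
from h import *
mp()"
```

```text
grip_force: 60.0
scene t 12.95 lean -0.0114 roll 0.0002 tilt -0.0112 width 0.067 n 673 pitch -0.0009 pos [0.4146 0.0376 0.1009] F [-0.1 -0.  -7.3]
scene t 13.0 lean -0.0068 roll 0.0001 tilt -0.0068 width 0.067 n 675 pitch -0.0008 pos [0.4146 0.0374 0.1008] F [-0.8 -0.7 -8.9]
scene t 13.05 lean -0.0046 roll 0.0002 tilt -0.0044 width 0.067 n 685 pitch -0.0008 pos [0.4146 0.0379 0.1008] F [-0.2  0.4 -7.9]
pulse: row1 0.18, 0 hold, last -0.19  next-call-free-drift(1s):-0.032
pulse: row1 0.08, 2 hold, last -0.08  next-call-free-drift(1s):-0.032
pulse: row1 0.05, 4 hold, last -0.06  next-call-free-drift(1s):-0.032
```

```bash
python3 -m inch '-1 0 0 0 0.05 0 0;-1 0 0 0 0 0 0;-1 0 0 0 0 0 0;-1 0 0 0 0 0 0;-1 0 0 0 -0.05 0 0' |tail -1
python3 -c "
from h import *
mp()"
```

```text
grip_force: 60.0
scene t 13.72 lean 0.0133 roll -0.0003 tilt 0.0131 width 0.067 n 684 pitch -0.0008 pos [0.4146 0.0384 0.1008] F [ 0.3  1.5 -9.7]
scene t 13.78 lean 0.0130 roll -0.0008 tilt 0.0122 width 0.067 n 672 pitch -0.0008 pos [0.4146 0.0384 0.1008] F [ 0.2 -0.  -8.4]
scene t 13.82 lean 0.0145 roll -0.0002 tilt 0.0143 width 0.067 n 680 pitch -0.0009 pos [0.4146 0.0385 0.1008] F [ 0.4  0.  -7.9]
pulse: row1 -0.60, 0 hold, last 0.59  next-call-free-drift(1s):0.102
pulse: row1 -0.25, 2 hold, last 0.25  next-call-free-drift(1s):0.102
pulse: row1 -0.18, 4 hold, last 0.18  next-call-free-drift(1s):0.102
```

```bash
sed -i "s/bias=-.0009/bias=-.0001/" h.py; python3 -m inch '-1 0 0 0 -0.21 0 0;-1 0 0 0 0 0 0;-1 0 0 0 0 0 0;-1 0 0 0 0 0 0;-1 0 0 0 0 0 0;-1 0 0 0 0.21 0 0' |tail -1
python3 -c "
from h import *
mp()"
```

```text
grip_force: 60.0
scene t 14.62 lean 0.0122 roll 0.0009 tilt 0.0132 width 0.067 n 680 pitch -0.0008 pos [0.4146 0.0387 0.1008] F [-0.8  0.1 -8.7]
scene t 14.68 lean 0.0189 roll 0.0030 tilt 0.0219 width 0.067 n 677 pitch -0.0009 pos [0.4146 0.0384 0.1008] F [ 0.4  0.5 -8.4]
scene t 14.72 lean 0.0227 roll 0.0007 tilt 0.0234 width 0.067 n 682 pitch -0.0009 pos [0.4146 0.0381 0.1009] F [-0.3 -1.  -8. ]
pulse: row1 -0.92, 0 hold, last 0.92  next-call-free-drift(1s):0.158
pulse: row1 -0.39, 2 hold, last 0.39  next-call-free-drift(1s):0.158
pulse: row1 -0.28, 4 hold, last 0.28  next-call-free-drift(1s):0.158
```

```bash
sed -i "s/bias=-.0001/bias=.001/" h.py; python3 -m inch '-1 0 0 0 -0.47 0 0;-1 0 0 0 0 0 0;-1 0 0 0 0 0 0;-1 0 0 0 0.47 0 0' |tail -1
python3 -c "
from h import *
mp(4)"
```

```text
grip_force: 60.0
scene t 15.28 lean -0.0068 roll 0.0027 tilt -0.0040 width 0.066 n 686 pitch -0.0008 pos [0.4145 0.039  0.1008] F [-0.8  0.2 -9.1]
scene t 15.32 lean 0.0057 roll 0.0073 tilt 0.0130 width 0.067 n 673 pitch -0.0016 pos [0.4148 0.0384 0.1009] F [ 0.9  0.  -9.2]
scene t 15.38 lean 0.0093 roll 0.0020 tilt 0.0114 width 0.067 n 679 pitch -0.0012 pos [0.4147 0.0377 0.1009] F [-0.1  0.2 -8.8]
scene t 15.43 lean 0.0116 roll -0.0004 tilt 0.0112 width 0.067 n 684 pitch -0.0009 pos [0.4146 0.0376 0.1009] F [ 0.2 -0.9 -8.5]
pulse: row1 -0.46, 0 hold, last 0.46  next-call-free-drift(1s):0.079
pulse: row1 -0.19, 2 hold, last 0.19  next-call-free-drift(1s):0.079
pulse: row1 -0.13, 4 hold, last 0.14  next-call-free-drift(1s):0.079
```

```bash
python3 -m inch '-1 0 0 0 -0.15 0 0;-1 0 0 0 0 0 0;-1 0 0 0 0 0 0;-1 0 0 0 0 0 0;-1 0 0 0 0 0 0;-1 0 0 0 0.15 0 0' |tail -1
python3 -c "
from h import *
mp(3)"
```

```text
grip_force: 60.0
scene t 16.23 lean -0.0043 roll 0.0014 tilt -0.0030 width 0.067 n 682 pitch -0.0008 pos [0.4146 0.0386 0.1008] F [-0.4  0.  -8.5]
scene t 16.27 lean -0.0008 roll 0.0031 tilt 0.0022 width 0.067 n 684 pitch -0.0009 pos [0.4146 0.0384 0.1008] F [-0.4  0.2 -8.4]
scene t 16.32 lean -0.0005 roll 0.0014 tilt 0.0009 width 0.067 n 682 pitch -0.0009 pos [0.4146 0.0382 0.1008] F [ 0.7 -0.2 -9.1]
pulse: row1 0.01, 0 hold, last -0.02  next-call-free-drift(1s):-0.003
pulse: row1 0.00, 2 hold, last -0.01  next-call-free-drift(1s):-0.003
pulse: row1 0.00, 4 hold, last -0.00  next-call-free-drift(1s):-0.003
```

Balanced and level. Starting the steady hold at t≈15.5.

```bash
python3 -m inch '-1 0 0 0 0 0 0;-1 0 0 0 0 0 0;-1 0 0 0 0 0 0;-1 0 0 0 0 0 0;-1 0 0 0 0 0 0' |tail -1
python3 -c "
from h import *
mp(2)"
```

```text
grip_force: 60.0
scene t 17.0 lean 0.0051 roll 0.0001 tilt 0.0052 width 0.067 n 678 pitch -0.0008 pos [0.4146 0.0384 0.1008] F [-0.3 -0.8 -8.8]
scene t 17.05 lean 0.0051 roll 0.0001 tilt 0.0052 width 0.067 n 676 pitch -0.0008 pos [0.4146 0.0384 0.1008] F [-0.6  0.8 -8.2]
pulse: row1 -0.21, 0 hold, last 0.21  next-call-free-drift(1s):0.036
pulse: row1 -0.09, 2 hold, last 0.09  next-call-free-drift(1s):0.036
pulse: row1 -0.06, 4 hold, last 0.06  next-call-free-drift(1s):0.036
```

```bash
python3 -m inch '-1 0 0 0 -0.07 0 0;-1 0 0 0 0 0 0;-1 0 0 0 0 0 0;-1 0 0 0 0 0 0;-1 0 0 0 0 0 0;-1 0 0 0 0.07 0 0' |tail -1
python3 -c "
from h import *
mp(2)"
```

```text
grip_force: 60.0
scene t 17.85 lean 0.0016 roll 0.0008 tilt 0.0023 width 0.067 n 677 pitch -0.0008 pos [0.4146 0.0385 0.1008] F [-0.2  0.4 -9.5]
scene t 17.9 lean 0.0036 roll 0.0015 tilt 0.0051 width 0.066 n 677 pitch -0.0010 pos [0.4146 0.0384 0.1009] F [ 0.4 -0.2 -9.1]
pulse: row1 -0.16, 0 hold, last 0.15  next-call-free-drift(1s):0.026
pulse: row1 -0.07, 2 hold, last 0.06  next-call-free-drift(1s):0.026
pulse: row1 -0.05, 4 hold, last 0.05  next-call-free-drift(1s):0.026
```

```bash
python3 -m inch '-1 0 0 0 -0.06 0 0;-1 0 0 0 0 0 0;-1 0 0 0 0 0 0;-1 0 0 0 0 0 0;-1 0 0 0 0 0 0;-1 0 0 0 0 0 0;-1 0 0 0 0.06 0 0' |tail -1
python3 -c "
from h import *
mp(2)"
```

```text
grip_force: 60.0
scene t 18.82 lean 0.0001 roll 0.0007 tilt 0.0008 width 0.067 n 691 pitch -0.0009 pos [0.4146 0.0385 0.1008] F [-0.3 -0.9 -9. ]
scene t 18.88 lean 0.0015 roll 0.0013 tilt 0.0028 width 0.066 n 684 pitch -0.0008 pos [0.4146 0.0384 0.1008] F [ 0.   0.4 -8.9]
pulse: row1 -0.07, 0 hold, last 0.07  next-call-free-drift(1s):0.011
pulse: row1 -0.03, 2 hold, last 0.03  next-call-free-drift(1s):0.011
pulse: row1 -0.02, 4 hold, last 0.02  next-call-free-drift(1s):0.011
```

```bash
python3 -m inch '-1 0 0 0 -0.02 0 0;-1 0 0 0 0 0 0;-1 0 0 0 0 0 0;-1 0 0 0 0 0 0;-1 0 0 0 0 0 0;-1 0 0 0 0 0 0;-1 0 0 0 0.02 0 0' |tail -1
python3 -c "
from h import *
mp(2)"
```

```text
grip_force: 60.0
scene t 19.8 lean 0.0044 roll 0.0003 tilt 0.0047 width 0.067 n 683 pitch -0.0008 pos [0.4146 0.0384 0.1008] F [ 0.6  0.  -8.7]
scene t 19.85 lean 0.0055 roll 0.0006 tilt 0.0060 width 0.067 n 678 pitch -0.0008 pos [0.4146 0.0384 0.1008] F [ 0.4  0.3 -7.9]
pulse: row1 -0.23, 0 hold, last 0.23  next-call-free-drift(1s):0.039
pulse: row1 -0.10, 2 hold, last 0.09  next-call-free-drift(1s):0.039
pulse: row1 -0.07, 4 hold, last 0.07  next-call-free-drift(1s):0.039
```

```bash
python3 -m inch '-1 0 0 0 -0.08 0 0;-1 0 0 0 0 0 0;-1 0 0 0 0 0 0;-1 0 0 0 0 0 0;-1 0 0 0 0 0 0;-1 0 0 0 0 0 0;-1 0 0 0 0.08 0 0' |tail -1
python3 -c "
from h import *
mp(2)"
```

```text
grip_force: 60.0
scene t 20.77 lean -0.0002 roll 0.0008 tilt 0.0007 width 0.067 n 681 pitch -0.0009 pos [0.4146 0.0386 0.1008] F [-1.   0.4 -8.8]
scene t 20.82 lean 0.0014 roll 0.0017 tilt 0.0032 width 0.066 n 676 pitch -0.0008 pos [0.4146 0.0384 0.1008] F [-1.4  0.4 -8. ]
pulse: row1 -0.07, 0 hold, last 0.07  next-call-free-drift(1s):0.011
pulse: row1 -0.03, 2 hold, last 0.03  next-call-free-drift(1s):0.011
pulse: row1 -0.02, 4 hold, last 0.02  next-call-free-drift(1s):0.011
```

```bash
python3 -m inch '-1 0 0 0 -0.03 0 0;-1 0 0 0 0 0 0;-1 0 0 0 0 0 0;-1 0 0 0 0 0 0;-1 0 0 0 0 0 0;-1 0 0 0 0 0 0;-1 0 0 0 0.03 0 0' |tail -1
python3 -c "
from h import *
mp(2);tosteps([.395,-.244,.075],.01)"
```

```text
grip_force: 60.0
scene t 21.75 lean -0.0001 roll 0.0004 tilt 0.0003 width 0.067 n 682 pitch -0.0008 pos [0.4146 0.0385 0.1008] F [ 0.3  0.2 -8.6]
scene t 21.8 lean 0.0012 roll 0.0008 tilt 0.0020 width 0.067 n 685 pitch -0.0008 pos [0.4146 0.0384 0.1008] F [ 0.1  0.7 -7.9]
pulse: row1 -0.06, 0 hold, last 0.06  next-call-free-drift(1s):0.009
pulse: row1 -0.03, 2 hold, last 0.02  next-call-free-drift(1s):0.009
pulse: row1 -0.02, 4 hold, last 0.02  next-call-free-drift(1s):0.009
yaw 0.01 units [-0.75  9.41] dz 0.86
yaw 0.01 units [-0.75  9.41] dz 0.86
turn rz -0.002
```

```bash
python3 -m inch '-1 0 0.25 0 0.08 0 0;-1 -0.1 0.5 0 0 0 0;-1 -0.1 0.5 0 0 0 0;-1 -0.1 0.5 0 0 0 0;-1 -0.1 0.5 0 0 0 0;-1 -0.1 0.5 0 0 0 0;-1 -0.1 0.5 0 0 0 0;-1 -0.1 0.25 0 -0.08 0 0' |tail -1
python3 -c "
from h import *
mp(3)"
```

```text
grip_force: 60.0
scene t 22.85 lean -0.0013 roll -0.0006 tilt -0.0020 width 0.067 n 655 pitch -0.0008 pos [ 0.3942 -0.0681  0.0994] F [-0.9 -0.1 -8.3]
scene t 22.9 lean 0.0049 roll -0.0017 tilt 0.0032 width 0.067 n 646 pitch -0.0005 pos [ 0.394  -0.0683  0.0994] F [ 0.   0.1 -9.1]
scene t 22.95 lean 0.0060 roll -0.0006 tilt 0.0054 width 0.067 n 648 pitch -0.0008 pos [ 0.3942 -0.0675  0.0994] F [-0.4 -0.9 -8.2]
pulse: row1 -0.25, 0 hold, last 0.25  next-call-free-drift(1s):0.042
pulse: row1 -0.10, 2 hold, last 0.10  next-call-free-drift(1s):0.042
pulse: row1 -0.07, 4 hold, last 0.07  next-call-free-drift(1s):0.042
```

```bash
python3 -m inch '-1 0 0.25 0 -0.02 0 0;-1 0 0.5 0 0 0 0;-1 0 0.5 0 0 0 0;-1 0 0.5 0 0.10 0 0;-1 0 0.5 0 0 0 0;-1 0 0.5 0 0 0 0;-1 0 0.5 0 0 0 0;-1 0 0.5 0 0 0 0;-1 0 0.25 0 -0.08 0 0' |tail -1
python3 -c "
from h import *
mp(3)"
```

```text
grip_force: 60.0
scene t 24.12 lean -0.0031 roll -0.0005 tilt -0.0036 width 0.067 n 634 pitch -0.0007 pos [ 0.3957 -0.1878  0.0985] F [-0.1 -0.8 -8.6]
scene t 24.18 lean 0.0031 roll -0.0016 tilt 0.0016 width 0.067 n 632 pitch -0.0008 pos [ 0.3958 -0.188   0.0986] F [-0.5  0.4 -8.9]
scene t 24.23 lean 0.0029 roll -0.0004 tilt 0.0024 width 0.067 n 638 pitch -0.0007 pos [ 0.3957 -0.1872  0.0985] F [ 0.   0.7 -8.2]
pulse: row1 -0.12, 0 hold, last 0.12  next-call-free-drift(1s):0.020
pulse: row1 -0.05, 2 hold, last 0.05  next-call-free-drift(1s):0.020
pulse: row1 -0.04, 4 hold, last 0.04  next-call-free-drift(1s):0.020
```

```bash
python3 -m inch '-1 0 0.15 0.05 0 0 0;-1 0 0.27 0.12 0 0 0;-1 0 0.27 0.12 0 0 0;-1 0 0.27 0.12 0.05 0 0;-1 0 0.27 0.12 0 0 0;-1 0 0.27 0.12 0 0 0;-1 0 0.27 0.12 0 0 0;-1 0 0.15 0.1 -0.05 0 0' |tail -1
python3 - <<'E'
from h import *
mp(3)
tosteps([.4955,-.2445,.071],.01)
c=camera('scene');np.savez('s2.npz',**c);cv2.imwrite('pics/s2.png',cv2.resize(c['img'][170:340,130:330],None,fx=3,fy=3))
E
```

```text
grip_force: 60.0
scene t 25.27 lean 0.0088 roll -0.0002 tilt 0.0085 width 0.067 n 614 pitch -0.0007 pos [ 0.3963 -0.2448  0.072 ] F [ 1.1 -0.5 -7.9]
scene t 25.32 lean 0.0132 roll -0.0006 tilt 0.0125 width 0.067 n 618 pitch -0.0004 pos [ 0.3962 -0.2449  0.0717] F [-1.   0.7 -8.7]
scene t 25.38 lean 0.0150 roll 0.0001 tilt 0.0151 width 0.067 n 616 pitch -0.0004 pos [ 0.3962 -0.2444  0.0719] F [ 0.7  0.8 -8.8]
pulse: row1 -0.62, 0 hold, last 0.62  next-call-free-drift(1s):0.106
pulse: row1 -0.26, 2 hold, last 0.26  next-call-free-drift(1s):0.106
pulse: row1 -0.19, 4 hold, last 0.19  next-call-free-drift(1s):0.106
yaw 0.01 units [3.31 0.04] dz 0.04
yaw 0.01 units [3.31 0.04] dz 0.04
turn rz -0.002
```

View pics/s2.png

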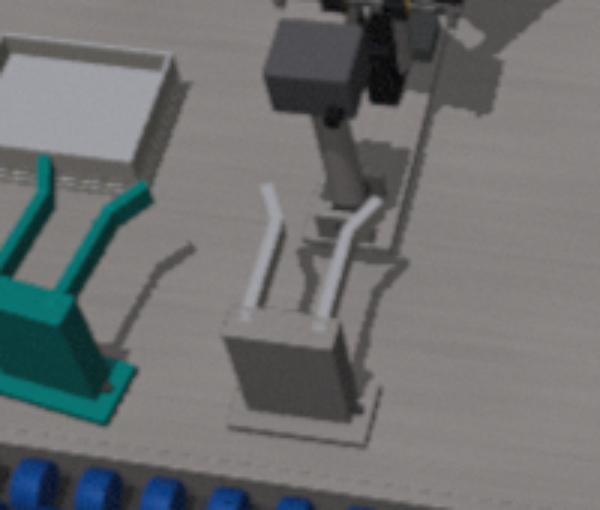

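```bash
python3 -m inch '-1 0.1 0 0 -0.33 0 0;-1 0.25 0 0 0 0 0;-1 0.25 0 0 0 0 0;-1 0.2 0.03 0 0.33 0 0' |tail -1
python3 -c "
from h import *
mp(3)"
```

```text
grip_force: 60.0
scene t 25.98 lean -0.0087 roll 0.0021 tilt -0.0065 width 0.067 n 626 pitch -0.0010 pos [ 0.4212 -0.2444  0.0724] F [-0.   0.3 -9. ]
scene t 26.02 lean 0.0004 roll 0.0049 tilt 0.0053 width 0.067 n 633 pitch -0.0021 pos [ 0.4218 -0.2452  0.0726] F [-1.9 -0.4 -8.3]
scene t 26.07 lean 0.0049 roll 0.0013 tilt 0.0062 width 0.067 n 630 pitch -0.0015 pos [ 0.4212 -0.2456  0.0724] F [ 0.2 -0.7 -8.3]
pulse: row1 -0.20, 0 hold, last 0.20  next-call-free-drift(1s):0.034
pulse: row1 -0.08, 2 hold, last 0.08  next-call-free-drift(1s):0.034
pulse: row1 -0.06, 4 hold, last 0.06  next-call-free-drift(1s):0.034
```

```bash
python3 -m inch '-1 0.15 0 0 -0.08 0 0;-1 0.35 0 0 0 0 0;-1 0.35 0 0 0 0 0;-1 0.35 0 0 0.08 0 0;-1 0.35 0 0 0 0 0;-1 0.15 0 0 0 0 0' |tail -1
python3 -c "
from h import *
mp(3);tosteps([.4955,-.2445,.071],.01)"
```

```text
grip_force: 60.0
scene t 26.88 lean 0.0173 roll 0.0001 tilt 0.0175 width 0.067 n 669 pitch -0.0008 pos [ 0.472  -0.2444  0.0722] F [-1.3 -0.1 -8. ]
scene t 26.93 lean 0.0175 roll 0.0001 tilt 0.0176 width 0.066 n 669 pitch -0.0009 pos [ 0.4722 -0.2444  0.0722] F [ 0.4  0.2 -8.5]
scene t 26.98 lean 0.0211 roll 0.0002 tilt 0.0213 width 0.067 n 676 pitch -0.0007 pos [ 0.4717 -0.2443  0.0722] F [ 0.4  0.6 -8.5]
pulse: row1 -0.87, 0 hold, last 0.87  next-call-free-drift(1s):0.149
pulse: row1 -0.37, 2 hold, last 0.36  next-call-free-drift(1s):0.149
pulse: row1 -0.26, 4 hold, last 0.26  next-call-free-drift(1s):0.149
yaw 0.01 units [0.81 0.01] dz 0.04
yaw 0.01 units [0.81 0.01] dz 0.04
turn rz -0.0
```

```bash
python3 -m inch '-1 0.11 0 0 -0.38 0 0;-1 0.25 0 0 0 0 0;-1 0.25 0 0 0 0 0;-1 0.2 0 0 0.38 0 0' |tail -1
python3 - <<'E'
from h import *
mp(3)
o=obs();c=camera('scene');P=cloud(c).reshape(-1,3)
def pts(x0,x1,y0,y1,z0,z1):
    return P[(P[:,0]>x0)&(P[:,0]<x1)&(P[:,1]>y0)&(P[:,1]<y1)&(P[:,2]>z0)&(P[:,2]<z1)]
Q=pts(.42,.72,-.33,-.15,.033,.043);print('plate top',len(Q),Q.min(0),Q.max(0))
Q=pts(.42,.49,-.33,-.15,.05,.062);print('ballast',len(Q),Q.min(0),Q.max(0))
F=pts(.67,.78,-.33,-.15,.009,.015);print('foot',F.min(0),F.max(0))
cv2.imwrite('pics/s3.png',cv2.resize(c['img'][170:340,130:330],None,fx=3,fy=3))
E
```

```text
grip_force: 60.0
scene t 27.52 lean -0.0065 roll 0.0025 tilt -0.0040 width 0.067 n 699 pitch -0.0009 pos [ 0.4963 -0.2437  0.0724] F [ 1.4 -0.3 -8.2]
scene t 27.57 lean 0.0049 roll 0.0058 tilt 0.0107 width 0.067 n 682 pitch -0.0021 pos [ 0.4969 -0.2446  0.0726] F [-1.7 -1.6 -6.9]
scene t 27.62 lean 0.0087 roll 0.0015 tilt 0.0102 width 0.067 n 694 pitch -0.0015 pos [ 0.4963 -0.245   0.0724] F [-0.4 -0.9 -9.2]
pulse: row1 -0.35, 0 hold, last 0.35  next-call-free-drift(1s):0.061
pulse: row1 -0.15, 2 hold, last 0.15  next-call-free-drift(1s):0.061
pulse: row1 -0.11, 4 hold, last 0.11  next-call-free-drift(1s):0.061
{'time_s': 27.675, 'qpos': [-0.5251, 0.4515, 1.6453, 0.0003, 1.044, 1.0367], 'ee_pos': [0.4958, -0.2449, 0.0722], 'eef_rot': [3.1415, -0.0007, 0.0088], 'force': [-0.4846, -0.1145, -8.6066], 'grip_width': 0.0298, 'grip_force': 59.9562}
plate top 766 [ 0.42062224 -0.28206031  0.03300553] [ 0.71974488 -0.19952471  0.04289393]
ballast 93 [ 0.42568953 -0.27941333  0.05049515] [ 0.48847253 -0.20915683  0.0616644 ]
foot [ 0.69619753 -0.30310004  0.00900048] [ 0.75639977 -0.15102124  0.01498394]
```

View pics/s3.png

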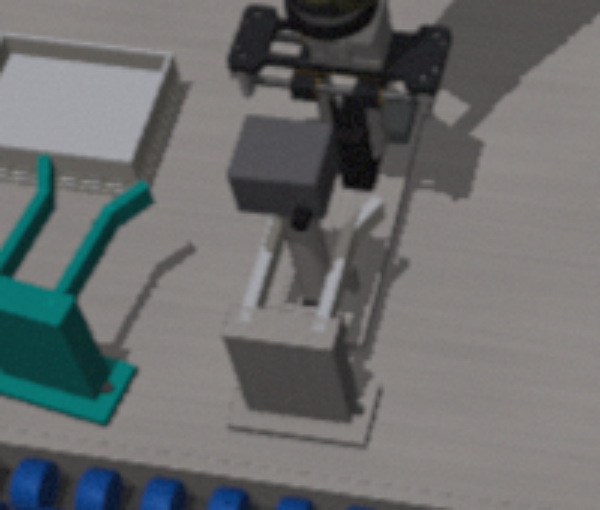

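```bash
python3 -m inch '-1 0 0 0.1 -0.14 0 0;-1 0 0 0.2 0 0 0;-1 0 0 0.2 0 0 0;-1 0 0 0.15 0.14 0 0;-1 0 0 0.1 0 0 0;-1 0 0 0.06 0 0 0;-1 0 0 0 0 0 0' |tail -6
python3 -c "
from h import *
mp(2)"
```

```text
time_s: 28.6
ee_pos: [0.4957, -0.2446, 0.048]
eef_rot: [-3.141, -0.001, 0.01]
force: [1.0, -0.9, -8.0]
grip_width: 0.0295
grip_force: 60.0
scene t 28.6 lean 0.0271 roll 0.0002 tilt 0.0273 width 0.066 n 666 pitch -0.0007 pos [ 0.4957 -0.2446  0.048 ] F [ 1.  -0.9 -8. ]
scene t 28.65 lean 0.0286 roll 0.0000 tilt 0.0286 width 0.067 n 668 pitch -0.0009 pos [ 0.4957 -0.2446  0.0482] F [ 0.7  0.3 -8. ]
pulse: row1 -1.17, 0 hold, last 1.17  next-call-free-drift(1s):0.200
pulse: row1 -0.49, 2 hold, last 0.49  next-call-free-drift(1s):0.200
pulse: row1 -0.35, 4 hold, last 0.35  next-call-free-drift(1s):0.200
```

```bash
python3 -m inch '-1 0 0 0.03 0 0 0;-1 0 0 0.03 0 0 0;-1 0 0 0 0 0 0' |tail -6
python3 -c "
from h import *
lean()"
```

```text
time_s: 29.08
ee_pos: [0.4958, -0.2446, 0.0465]
eef_rot: [3.142, -0.001, 0.01]
force: [-0.0, 0.5, -5.8]
grip_width: 0.0296
grip_force: 60.0
scene t 29.07 lean 0.0569 roll -0.0000 tilt 0.0569 width 0.066 n 665 pitch -0.0011 pos [ 0.4958 -0.2446  0.0465] F [-0.   0.5 -5.8]
```

Touching down (force −8.3 → −5.8). A touch more, wait for the post to settle on the arm, then open.

```bash
python3 -m inch '-1 0 0 0.02 0 0 0;-1 0 0 0.01 0 0 0;-1 0 0 0 0 0 0;-1 0 0 0 0 0 0;-1 0 0 0 0 0 0;-1 0 0 0 0 0 0;-1 0 0 0 0 0 0' |tail -6
python3 -c "
from h import *
lean();lean('side')"
```

```text
time_s: 30.0
ee_pos: [0.4958, -0.2446, 0.0464]
eef_rot: [3.142, -0.001, 0.01]
force: [-6.6, 4.4, 7.3]
grip_width: 0.0298
grip_force: 60.0
scene t 30.0 lean 0.1163 roll -0.0001 tilt 0.1162 width 0.067 n 650 pitch -0.0013 pos [ 0.4958 -0.2446  0.0464] F [-6.6  4.4  7.3]
side t 30.05 lean 0.1024 roll -0.0001 tilt 0.1023 width 0.070 n 276 pitch -0.0013 pos [ 0.4958 -0.2446  0.0464] F [-7.   4.8  5.8]
```

```bash
python3 -m inch '1 0 0 0 0 0 0;1 0 0 0 0 0 0;1 0 0 0 0 0 0;1 0 0 0 0 0 0;1 0 0 0 0 0 0;1 0 0 0 0 0 0;1 0 0 0 0 0 0;1 0 0 0 0 0 0' |tail -6
python3 -c "
from h import *
lean()"
```

```text
time_s: 31.1
ee_pos: [0.4957, -0.2446, 0.0454]
eef_rot: [-3.141, -0.001, 0.01]
force: [0.3, -0.1, 0.7]
grip_width: 0.094
grip_force: 0.0
scene t 31.1 lean 0.1150 roll 0.0002 tilt 0.1151 width 0.067 n 670 pitch -0.0009 pos [ 0.4957 -0.2446  0.0454] F [ 0.3 -0.1  0.7]
```

```bash
python3 -m inch '1 0 0 -0.5 0 0 0;1 0 0 -1 0 0 0;1 0 0 -1 0 0 0;1 0 0 -1 0 0 0;1 -0.5 0 -1 0 0 0;1 -1 0 -1 0 0 0;1 -1 0 -1 0 0 0;1 -1 0 0 0 0 0;1 -1 0 0 0 0 0;1 0 0 0 0 0 0' |tail -6
python3 - <<'E'
from h import *
obs()
for n in('scene','side'):
    c=camera(n);P=cloud(c);P=P.reshape(-1,3)
    def rect(nm,x0,x1,y0,y1,z0,z1):
        F=P[(P[:,0]>x0)&(P[:,0]<x1)&(P[:,1]>y0)&(P[:,1]<y1)&(P[:,2]>z0)&(P[:,2]<z1)]
        if len(F)<10: print(n,nm,'none');return
        r=cv2.minAreaRect((F[:,:2]*1000).astype(np.float32));print(n,nm,np.round(r[0],1),np.round(r[1],1),round(r[2],1),'z',F[:,2].mean().round(4))
    rect('handle',.45,.54,-.29,-.2,.086,.094);rect('ballast',.40,.48,-.31,-.18,.029,.038);rect('plate',.4,.69,-.32,-.17,.009,.016);rect('head',.59,.70,-.34,-.17,.225,.26)
    if n=='scene': cv2.imwrite('pics/s4.png',cv2.resize(c['img'][170:340,130:330],None,fx=3,fy=3))
E
```

```text
time_s: 32.4
ee_pos: [0.3596, -0.246, 0.2417]
eef_rot: [3.14, -0.002, 0.008]
force: [0.1, 0.2, 0.6]
grip_width: 0.094
grip_force: 0.0
{'time_s': 32.4, 'qpos': [-0.6845, 0.01, 1.7703, 0.0006, 1.3587, 0.8777], 'ee_pos': [0.3596, -0.246, 0.2417], 'eef_rot': [3.1404, -0.0024, 0.0085], 'force': [0.1273, 0.2344, 0.6327], 'grip_width': 0.094, 'grip_force': 0.0}
scene handle [ 496.6 -243.2] [29.9 50.8] 89.5 z 0.089
scene ballast [ 448.4 -243.6] [63.6 69.7] 2.3 z 0.0328
scene plate [ 546.7 -242.1] [261.3  82.5] 2.0 z 0.012
scene head [ 643.6 -265. ] [69.7 72. ] 2.0 z 0.2362
side handle [ 493.4 -240.2] [48.9 35.4] 2.1 z 0.0899
side ballast [ 446.8 -242.4] [62.  76.4] 3.7 z 0.0335
side plate [ 542.  -252.4] [134.5 257.8] 89.2 z 0.0125
side head [ 640.7 -263.7] [71.5 79.3] 1.8 z 0.237
```

View pics/s4.png

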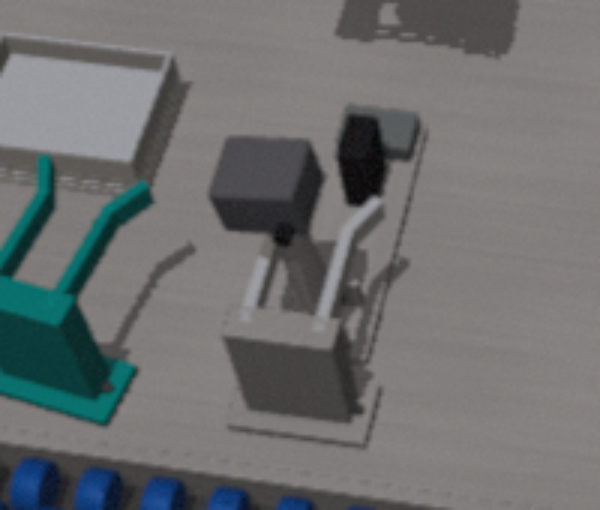

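The picture shows the stand flat, the post between the arms at (300,270), and the handle at (360,160). The handle measures (0.495, −0.242), against a seat of (0.4955, −0.2445).

```bash
python3 -c "
from station import ticket
print(ticket.hand_in())"
```

```text
the job is handed in; nothing more can be done
None
```

The job is handed in at about 32 s of the 72 s allowed: the stand is flat and home in the empty grey bracket (handle within about 3 mm of the seat), the post never fell and now leans on a bracket arm at about 0.11 rad, the zero-reading hold lasted over 5 s in the open, and the gripper has let go and backed off; no verdict came back.

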